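# Invert a stoppered sample tube and hold it up at the light panel

## Task

Inspect the long sample tube: take it by its cap out of the rack, tip it over in the air until the cap points well down, so that what is inside runs to the stopper, and bring it back upright. Finish while still holding it in the gripper: upright and still, clear of the bench, about a hand's breadth in front of the middle of the light panel's bright face, without touching the panel. Leave the short tubes, the pot and the pen where they are.

Things in the scene. Friction and masses are not known exactly. Their poses are not given: they have to be found in the camera images.
- long_tube: the long stoppered tube: clear tube 16 mm in diameter with a paper label, black ribbed cap 19 mm in diameter; 107 mm tall overall, the cap being its top 27 mm (80 to 107 mm up). 18 to 35 g. Origin: centre of its underside, z axis from the underside to the cap. It stands upright in one of the rack's holes, its underside 6 mm above the bench; the next tube is at least 58 mm away, axis to axis, and its top 25 mm lower. The cap does not come off.
- tube_cap (a point): point on the long tube's axis at half height of its cap, 93.5 mm above its underside: where to grip
- tube_mid (a point): point on the long tube's axis at half its height, 53.5 mm above its underside
- short_tube_a: a short tube of the same make (16 mm, cap 19 mm in diameter), 82 mm tall, standing in the rack; stays there. Origin: centre of its underside, z up
- short_tube_b: the other short tube, the same, also standing in the rack; stays there
- rack: white tube rack, fixed to the bench, 70 mm (its x) by 150 mm (its y), 50 mm high, two rows of five holes of 17.5 mm, 26 mm apart. Tubes lift straight up out of it: the underside must rise 50 mm to be clear. Origin: centre of its underside
- panel: slim upright light panel for viewing tubes, fixed to the bench left of the rack: plate 22 mm thick (its x), 200 mm wide (its y), top edge 168 mm above the bench, on two black feet 110 mm long (55 mm to front and back, 8 mm high). Origin: under the middle of the plate, at bench height. The bright face looks along its own -x axis, roughly towards the rack's side; the back carries a black box
- panel_face (a point): middle of the panel's bright face (face 180 mm wide, 140 mm high), 88 mm above the bench; axes as the panel's, so points in front of the face have negative x here
- pot: closed specimen pot, clear with a white lid 65 mm in diameter, 59 mm high, standing on the bench; stays there. Origin: centre of its underside
- pen: marker pen lying on the bench, 130 mm long (along its x), 14 mm thick; stays there. Origin: under its middle

How it is judged (in metres and radians):
On the way, in this order (a step that is already met when the one before it is completed fails the run):
1. the long tube is lifted clear out of the rack in the gripper (height (world z) of long_tube above 0.06 m and contact force between long_tube and the fingers above 0.3 N and contact force between long_tube and rack below 0.05 N), for 0.1 s.
2. held in the air, the tube is tipped over until its cap points at least 30 degrees below level (angle between long_tube's own z axis and vertical above 2.094 rad and height (world z) of tube_mid above 0.12 m and contact force between long_tube and the fingers above 0.3 N and contact force between long_tube and rack below 0.05 N), for 0.2 s.
At the end, for the whole second after the job is handed in: The long tube is held by the gripper alone, upright within 10 degrees, still (under 20 mm/s and 0.2 rad/s), its underside over 20 mm above the bench, its middle 20 to 180 mm in front of the panel's face, within 60 mm sideways of the face's middle and no more than 70 mm above it (contact force between long_tube and the fingers above 0.3 N and contact force between long_tube and rack below 0.05 N and contact force between long_tube and panel below 0.05 N and angle between long_tube's own z axis and vertical below 0.17 rad and height (world z) of long_tube above 0.02 m and x of tube_mid in the frame of panel_face between -0.18 and -0.02 m and y of tube_mid in the frame of panel_face between -0.06 and 0.06 m and z of tube_mid in the frame of panel_face below 0.07 m and linear speed of long_tube below 0.02 m/s and angular speed of long_tube below 0.2 rad/s); the arm keeps its last pose, push and grip.
It fails at once if a short tube is pulled up or tipped (distance of any of short_tube_a, short_tube_b from where it was at the start of the episode above 0.012 m).
It fails at once if the pot or the pen is pushed away (distance of any of pot, pen from where it was at the start of the episode above 0.03 m).
It fails at once if the panel is touched (contact force between anything else and panel above 1 N).
It also fails if it takes over 54 s, if anything falls off the work surface, if the arm or the gripper's body presses on something with over 40 N, if the wrist force passes 120 N, or if a joint passes its speed limit or range.

## Robot

A 6-joint arm with a two-finger parallel gripper is mounted at the origin on the work surface. World frame = base frame: x ahead of the robot, y to its left, z up, the work surface at z = 0. Lengths are in m, angles in degrees, forces in N, time in s.
With the tool pointing down it reaches from about 0.4 to 0.825 m from the base axis. Payload 7 kg.
Tool frame: the origin (TCP) lies between the finger pads; the fingertips stand 19 mm ahead of it and the grasp point (between the pads) is the TCP; z points along the fingers, y is the line along which they close (so a half turn about z gives the same grasp; the last joint's range is limited). The gripper opens to 88 mm and grips with 3 to 60 N. Pads are 19 mm wide; open, the fingers measure 130 mm over their backs; the gripper's body (78 mm by 193 mm) begins 47 mm behind the grasp point.
Start: joints at [92.137, 20.546, 0.682, 0, -70.136, -16.507], TCP at [0.168, 0.654, 0.207] pointing down, gripper open.
Joint ranges: [-176.03, 176.03], [-82.01, 121.73], [-58.28, 71.71], [-173.87, 95.51], [-174.79, -0.11], [-173.66, 173.66]. Speed limits (degrees/s): [136.94, 136.94, 172.46, 180, 180, 180].

## Interface

Orientations are given as [roll, pitch, yaw] about the fixed x, y, z axes, in that order (R = Rz(yaw) Ry(pitch) Rx(roll)).
In Python, from plant import get_obs, snapshot, close_job, spot_in, spot_point gives the robot as it stands.
- The arm moves only by the tool play_rows, never from a script. Its argument "plan" is a list of rows, each a list of 6 numbers: the shift along the tool's x, y, z in cm, then the turn, a rotation vector about the tool's x, y, z in degrees. A call has 1 to 20 rows; each row shifts and turns the commanded pose from where the row before left it, along the tool's axes as they then stand; what a row does not reach is not made up. A row lasts 1/12 s, in which the tool goes at most 41.7 mm and 7.16 degrees, less where a joint would pass 70% of its speed; a pose out of reach is approached as far as the arm can. A call is refused whole if a number of a shift passes 4.17 or a number of a turn 7.16, either way. A call with a gripper value outside its range is refused whole. "grip" is the finger opening in cm, from 0 to 8.76, set as the call begins (left out, the last holds). The fingers move at their own pace and stop on an object; the grip force is fixed at half the most. Time passes only in rows, so rows that do not move let the fingers close. It gives the time, the measured TCP pose, the force, the opening and the grip force at its end, in the units of the state.
- get_obs(): the state, without advancing time (a new reading comes with each control period).
- snapshot(name): name is "scene" or "top"; returns a dict with "frame" (480x640x3 uint8, red, green, blue), "fx", "fy", "cx", "cy" (pixels), "position" and "attitude" of the camera in the world. Camera axes: x right, y down, z forward; pixel columns grow to the right and rows downward; lengths in m; the calibration is good to about 2 mm. A picture is of the moment at which its call begins. There is no depth.
- close_job(): hands the job in; it is judged then, once.
Trained networks look in the newest picture that a camera, given by its name, has taken for a name from the list of things; names that differ only in an ending like _2 or _b are one class to them, and where a whole thing is asked for, a point or a joint stands for the part that bears it (a point fixed in the world has none). Each returns a list of dicts, best first, with "score" (0 to 1); they miss things now and then, are a little off and sometimes report something else, mostly with a low value. They report only what shows in the picture. A call takes as long as a camera call.
- spot_in(camera, thing): "position" ([x, y, z] in m, in world coordinates, good to about 4 mm: the middle of the surface that is visible of it).
- spot_point(camera, thing): "position" ([x, y, z] in m, in world coordinates, good to about 4 mm: a listed point, or the origin of a listed thing).
The state is a dict: "clock": time; "joint_pos": joint angles; "qvel": joint speeds; "tau": joint torques, N m; "tool_pos": TCP position; "orientation": TCP orientation; "force": force on the tool from outside, world axes, zero at the start; "moment": the same for the moment, N m; "opening": finger opening in m; "gripper_force": force on a finger pad.
Only numpy, scipy, OpenCV 4.12 (cv2) and the standard library are available. Lean on these libraries where they do the work, as an engineer would, in place of code of your own. Each camera call takes 0.05 s, during which the arm holds its last target. There are 200 camera calls.

## Working session

There is one attempt and no reset: what is moved stays moved. The work goes in short steps, Python scripts to look and compute and a tool call to move; the robot and the scene stay as the last step left them, time stands still between calls to the robot, and variables do not carry over. Pictures are saved under pics/ and viewed, at most 10 in all, crops included, and the job is handed in when it is done.

Besides the shell and the picture viewer there is one more tool, called after "Emit:" by a JSON object that holds its "name" and its "arguments", one argument or row to a line. play_rows: Moves the arm, as the interface text tells. Its arguments: {"type":"object","properties":{"plan":{"type":"array","items":{"type":"array","items":{"type":"number"}}},"grip":{"type":"number"}},"required":["plan"]}

```bash
mkdir -p pics; python3 - <<'E'
from plant import *
import cv2
for c in("scene","top"):
    s=snapshot(c); cv2.imwrite(f"pics/{c}0.png",s["frame"][:,:,::-1])
    print(c,{k:v for k,v in s.items() if k!="frame"})
    for t in("long_tube","tube_cap","short_tube_a","rack","panel","panel_face","pot","pen"):
        print(t,[(d["position"],round(d["score"],2)) for d in spot_point(c,t)][:3])
o=get_obs();print(o["clock"],o["tool_pos"],o["orientation"],o["opening"])
E
```

```text
scene {'fx': 514.4153275509227, 'fy': 514.4153275509227, 'cx': 330.79432582407117, 'cy': 240.23300471746418, 'position': array([ 0.88796172, -0.53159706,  0.59318875]), 'attitude': array([-127.51135005,    0.65727861,   29.01732107])}
long_tube []
tube_cap [([0.523, -0.1866, 0.0977], 0.83)]
short_tube_a [([0.5778, 0.2959, 0.0876], 0.67)]
rack [([0.5336, -0.1297, 0.0026], 0.81)]
panel [([0.5676, 0.2826, 0.0029], 0.65)]
panel_face [([0.5775, 0.2932, 0.0885], 0.9)]
pot [([0.4211, 0.0539, 0.002], 0.68)]
pen [([0.6927, 0.0037, 0.001], 0.58)]
top {'fx': 532.7425222537776, 'fy': 532.7425222537776, 'cx': 323.96712041886906, 'cy': 237.30327630348458, 'position': array([0.4796642 , 0.04603875, 0.9307372 ]), 'attitude': array([-173.72351186,   -0.56682239,  -90.55665716])}
long_tube [([0.5146, -0.1869, 0.0088], 0.57)]
tube_cap [([0.5188, -0.1852, 0.0991], 0.77)]
short_tube_a [([0.5478, -0.1392, 0.0054], 0.74), ([0.5225, -0.0848, 0.0052], 0.6)]
rack [([0.5406, -0.1363, -0.0045], 0.56)]
panel [([0.5687, 0.2901, -0.0007], 0.79)]
panel_face [([0.5802, 0.2935, 0.0908], 0.88)]
pot [([0.4282, 0.0492, -0.0002], 0.78), ([0.5202, -0.1867, 0.0985], 0.74)]
pen [([0.6933, 0.0003, -0.0014], 0.59)]
0.9 [0.16755502 0.65386417 0.20717228] [-1.79998886e+02 -2.03480023e-03 -1.43685099e+01] 0.08767291923144319
```

```bash
python3 -c "
import cv2,numpy as np
a=cv2.imread('pics/scene0.png');b=cv2.imread('pics/top0.png')
cv2.imwrite('pics/both.png',cv2.resize(np.vstack([a,b]),(400,600)) )"
```

```text
(no output)
```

View pics/scene0.png

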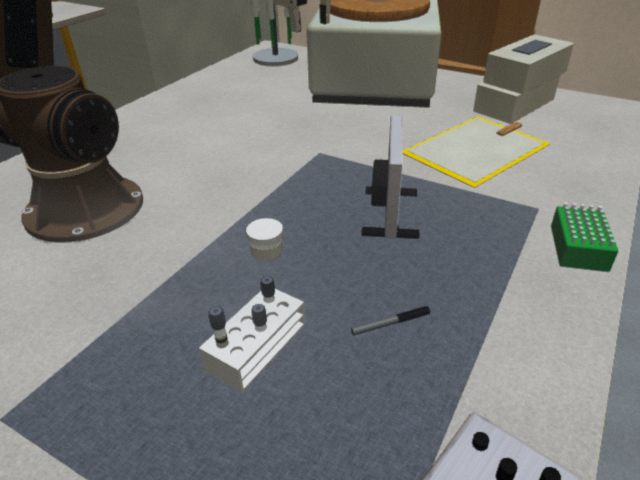

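View pics/top0.png

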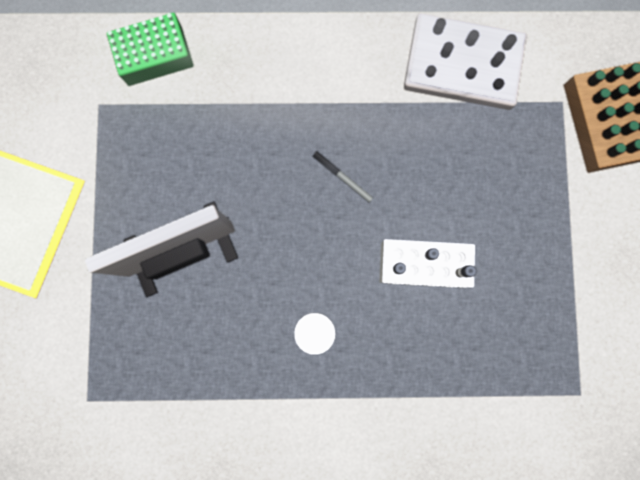

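The top view shows the long tube's cap at about (468, 271) at the right end of the rack. The panel's black box faces the robot (175, 258), so the bright face looks away from it, along +x and a little +y. The detections agree between the two cameras. I'll raise the tool, turn it so it closes along world x, and travel over.

Emit:
{"name": "play_rows", "arguments": {
  "plan": [
    [0,0,-1,0,0,6.87],
    [0,0,-1,0,0,6.87],
    [0,0,-1,0,0,6.87],
    [0,0,-1,0,0,6.87],
    [0,0,-1,0,0,6.87],
    [0,0,-1,0,0,6.87],
    [0,0,-1,0,0,6.87],
    [0,0,-1,0,0,6.87],
    [0,0,-1,0,0,6.87],
    [0,0,-1,0,0,6.87],
    [0,0,-1,0,0,6.87]
  ],
  "grip": 5
}}

```text
clock: 1.82
tool_pos: [0.1675, 0.6538, 0.3177]
orientation: [-180.0, -0.0, -90.3]
force: [1.2, 0.7, -0.2]
opening: 0.0499
gripper_force: 0.0
```

Emit:
{"name": "play_rows", "arguments": {
  "plan": [
    [2.4,-2,0,0,0,0],
    [2.4,-2,0,0,0,0],
    [2.4,-2,0,0,0,0],
    [2.4,-2,0,0,0,0],
    [2.4,-2,0,0,0,0],
    [2.4,-2,0,0,0,0],
    [2.4,-2,0,0,0,0],
    [2.4,-2,0,0,0,0],
    [2.4,-2,0,0,0,0],
    [2.4,-2,0,0,0,0],
    [2.4,-2,0,0,0,0],
    [2.4,-2,0,0,0,0],
    [2.4,-2,0,0,0,0],
    [2.4,-2,0,0,0,0],
    [2.4,-2,0,0,0,0],
    [2.4,-2,0,0,0,0],
    [2.4,-2,0,0,0,0]
  ]
}}

```text
clock: 3.23
tool_pos: [0.5087, 0.2449, 0.3175]
orientation: [-180.0, 0.0, -89.9]
force: [0.4, 1.1, 0.7]
opening: 0.0501
gripper_force: 0.0
```

```bash
cat > h.py <<'E'
import numpy as np
from scipy.spatial.transform import Rotation as R
def at_z(s,u,v,z):
    d=R.from_euler('xyz',s["attitude"],degrees=True).apply([(u-s["cx"])/s["fx"],(v-s["cy"])/s["fy"],1])
    return s["position"]+d*(z-s["position"][2])/d[2]
E
python3 - <<'E'
from plant import *
from h import *
import cv2
s=snapshot("top")
print(at_z(s,468,271,.113)) 
a,b=at_z(s,90,265,.168),at_z(s,213,208,.168); print(a,b,"normal ang",np.degrees(np.arctan2(*(a-b)[1::-1]))-90)
f=s["frame"][:,:,::-1]
cv2.imwrite("pics/c.png",np.hstack([cv2.resize(f[170:320,70:260],(380,300)),cv2.resize(f[230:300,370:490],(420,300))[:,:]]))
o=get_obs();print(o["clock"],o["tool_pos"],o["orientation"],o["joint_pos"])
E
```

```text
[ 0.51548778 -0.18390467  0.113     ]
[0.52662703 0.37171354 0.168     ] [0.60749692 0.19774356 0.168     ] normal ang 24.931346906476918
3.2833 [0.51104054 0.24165193 0.3172841 ] [-1.79962446e+02 -8.01413793e-02 -9.00240065e+01] [ 45.20356235   7.18904212  -2.90143449   0.08440072 -79.93997807
 -45.24230773]
```

View pics/c.png

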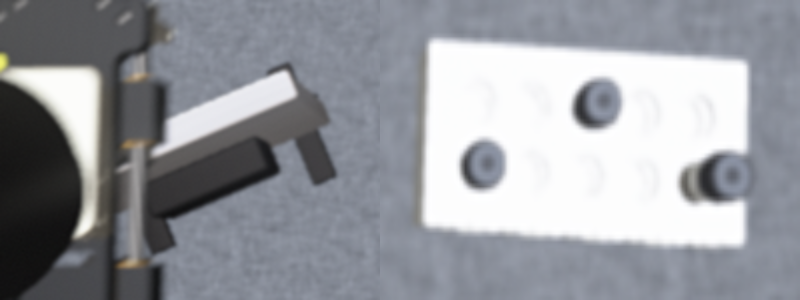

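The crop puts the long cap's top centre at top-camera pixel (468.6, 271.3), which is roughly (0.517, -0.185) in the world. That matches the networks. The panel normal is about 25° left of +x. Next I'll move above the tube.

Emit:
{"name": "play_rows", "arguments": {
  "plan": [
    [3.55,-0.06,0,0,0,0],
    [3.55,-0.06,0,0,0,0],
    [3.55,-0.06,0,0,0,0],
    [3.55,-0.06,0,0,0,0],
    [3.55,-0.06,0,0,0,0],
    [3.55,-0.06,0,0,0,0],
    [3.55,-0.06,0,0,0,0],
    [3.55,-0.06,0,0,0,0],
    [3.55,-0.06,0,0,0,0],
    [3.55,-0.06,0,0,0,0],
    [3.55,-0.06,0,0,0,0],
    [3.55,-0.06,0,0,0,0],
    [0,0,2,0,0,0],
    [0,0,3.5,0,0,0],
    [0,0,3.5,0,0,0],
    [0,0,3,0,0,0],
    [0,0,2,0,0,0],
    [0,0,0,0,0,0],
    [0,0,0,0,0,0]
  ]
}}

```text
clock: 4.87
tool_pos: [0.5153, -0.1799, 0.177]
orientation: [179.9, -0.0, -89.9]
force: [-0.8, -0.7, 0.5]
opening: 0.0503
gripper_force: 0.0
```

```bash
python3 - <<'E'
from plant import *
import cv2
s=snapshot("scene"); f=s["frame"][:,:,::-1]
cv2.imwrite("pics/d.png",cv2.resize(f[150:400,130:380],(600,600)))
print([(d["position"],d["score"]) for d in spot_point("scene","tube_cap")])
o=get_obs();print(o["tool_pos"],o["orientation"],o["joint_pos"])
E
```

```text
[([0.5214, -0.1849, 0.0982], 0.6), ([0.5778, 0.295, 0.0917], 0.39)]
[ 0.51684345 -0.17995734  0.17902543] [-1.79857202e+02 -3.87742600e-02 -8.99105817e+01] [ 1.35073078e+00  9.66046931e+00 -1.80456165e+01  4.73970986e-02
 -6.21520128e+01 -1.28335274e+00]
```

View pics/d.png

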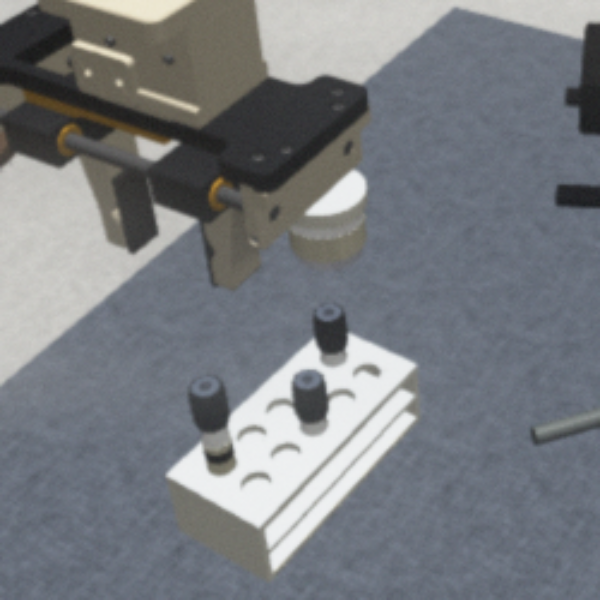

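The gripper is open above the long tube (cap at (207, 400) in the crop), with one finger on each side along x. I'll correct by about 5 mm, descend and close.

Emit:
{"name": "play_rows", "arguments": {
  "plan": [
    [0.5,-0.3,0.8,0,0,0],
    [0,0,1.5,0,0,0],
    [0,0,1.5,0,0,0],
    [0,0,1.5,0,0,0],
    [0,0,1.3,0,0,0],
    [0,0,0.8,0,0,0],
    [0,0,0.5,0,0,0],
    [0,0,0,0,0,0],
    [0,0,0,0,0,0]
  ]
}}

```text
clock: 5.72
tool_pos: [0.5191, -0.1849, 0.0987]
orientation: [-180.0, -0.0, -89.9]
force: [0.4, 0.8, 0.9]
opening: 0.05
gripper_force: 0.0
```

Emit:
{"name": "play_rows", "arguments": {
  "plan": [
    [0,0,0,0,0,0],
    [0,0,0,0,0,0],
    [0,0,0,0,0,0],
    [0,0,0,0,0,0],
    [0,0,0,0,0,0],
    [0,0,0,0,0,0],
    [0,0,0,0,0,0],
    [0,0,0,0,0,0],
    [0,0,0,0,0,0],
    [0,0,0,0,0,0]
  ],
  "grip": 0
}}

```text
clock: 6.55
tool_pos: [0.5186, -0.1848, 0.0982]
orientation: [-180.0, -0.0, -89.9]
force: [-0.1, 0.3, 0.9]
opening: 0.0006
gripper_force: 0.0
```

The fingers closed on nothing, so I need to look.

```bash
python3 - <<'E'
from plant import *
import cv2
s=snapshot("scene"); f=s["frame"][:,:,::-1]; t=snapshot("top")["frame"][:,:,::-1]
cv2.imwrite("pics/e.png",np.hstack([cv2.resize(f[220:400,150:330],(400,400)),cv2.resize(t[190:340,340:490],(400,400))]) if (np:=__import__("numpy")) else 0)
for c in("scene","top"):print([(d["position"],d["score"]) for d in spot_point(c,"tube_cap")])
E
```

```text
[([0.517, -0.1876, 0.0962], 0.56)]
[]
```

View pics/e.png

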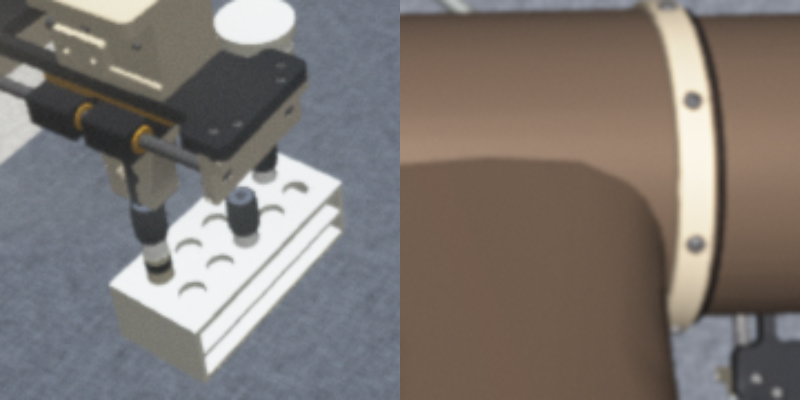

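```bash
python3 - <<'E'
from plant import *
from h import *
s=snapshot("scene")
def proj(p):
    q=R.from_euler('xyz',s["attitude"],degrees=True).inv().apply(np.array(p)-s["position"]); return s["fx"]*q[0]/q[2]+s["cx"],s["fy"]*q[1]/q[2]+s["cy"]
o=get_obs();t=o["tool_pos"];print(t,o["opening"],o["gripper_force"])
for z in(.0795,.0985,.1455): print(z,proj([t[0],t[1],z]))
for z in(.006,.086,.0995,.113): print("tube",z,proj([.5175,-.185,z]))
print(at_z(s,216.6,320,.0995),at_z(s,221,341,.05))
import cv2
cv2.imwrite("pics/f.png",cv2.resize(s["frame"][270:360,170:290,::-1],(800,600),interpolation=cv2.INTER_CUBIC))
E
```

```text
[ 0.51862493 -0.18477449  0.09815511] 0.0007168215812172178 0.0
0.0795 (np.float64(220.87408165341344), np.float64(325.22812371959066))
0.0985 (np.float64(218.85393095293924), np.float64(315.34575957629283))
0.1455 (np.float64(213.55075818280335), np.float64(289.40319775800754))
tube 0.006 (np.float64(227.37625637369547), np.float64(360.36636628613354))
tube 0.086 (np.float64(219.4243974059386), np.float64(321.70083743542654))
tube 0.0995 (np.float64(217.97094139352268), np.float64(314.6334780155504))
tube 0.113 (np.float64(216.48216113712698), np.float64(307.3943561712822))
[ 0.52213979 -0.19358428  0.0995    ] [ 0.51631933 -0.18821853  0.05      ]
```

View pics/f.png

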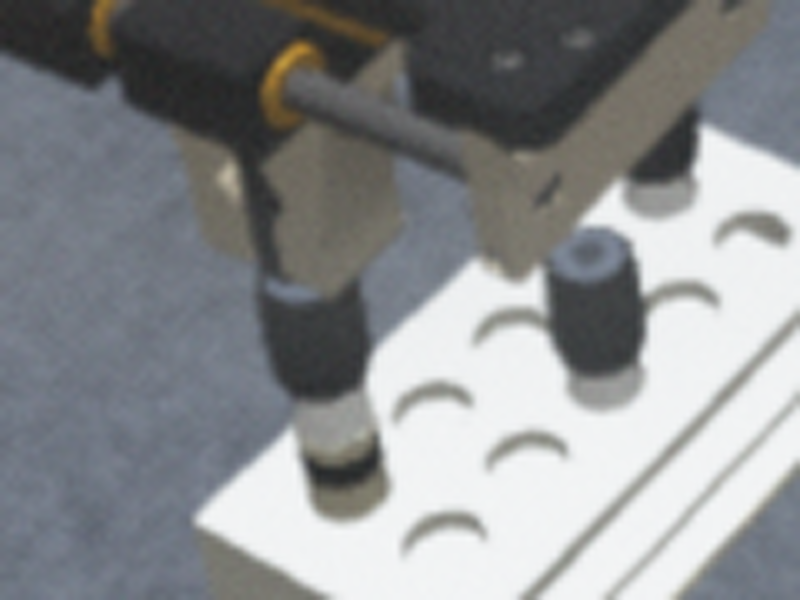

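```bash
python3 - <<'E'
from plant import *
from h import *
s=snapshot("scene")
def proj(p):
    q=R.from_euler('xyz',s["attitude"],degrees=True).inv().apply(np.array(p)-s["position"]); return np.round([s["fx"]*q[0]/q[2]+s["cx"],s["fy"]*q[1]/q[2]+s["cy"]],1)
# earlier view d: TCP .5168,-.18,.179 open 5cm ; crop px=130+u/2.4,150+v/2.4
for z in(.16,.179,.2): 
  print(z,"L",[((proj([.5168-.025,-.18+dy,z])-[130,150])*2.4).round() for dy in(-.0095,.0095)],"R",[((proj([.5168+.025,-.18+dy,z])-[130,150])*2.4).round() for dy in(-.0095,.0095)])
E
python3 - <<'E'
import cv2
a=cv2.imread('pics/d.png');cv2.imwrite('pics/g.png',cv2.resize(a[60:320,20:370],(800,594)))
E
```

```text
0.16 L [array([151., 303.]), array([174., 283.])] R [array([226., 334.]), array([248., 312.])]
0.179 L [array([144., 276.]), array([169., 256.])] R [array([221., 306.]), array([244., 285.])]
0.2 L [array([137., 245.]), array([162., 224.])] R [array([215., 275.]), array([239., 253.])]
```

View pics/g.png

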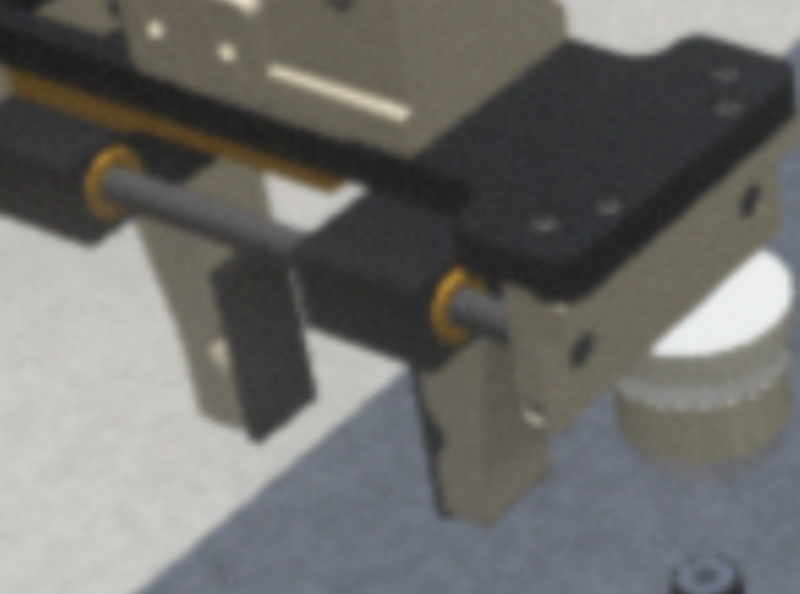

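```bash
python3 - <<'E'
from plant import *
from h import *
s=snapshot("scene");t=snapshot("top")
print("scene",[at_z(s,u,v,.05)[:2].round(4).tolist() for u,v in((203,347),(243,366),(303,297),(268,283))])
print("top",[at_z(t,u,v,.05)[:2].round(4).tolist() for u,v in((475,287),(475,244),(384,240),(383,283))])
print("pot lid",at_z(s,265,229,.059),at_z(t,315,333,.059))
E
```

```text
scene [[0.5014, -0.2085], [0.5693, -0.2086], [0.5707, -0.0594], [0.5058, -0.0586]]
top [[0.4918, -0.2122], [0.5631, -0.2151], [0.5711, -0.0635], [0.4998, -0.0603]]
pot lid [0.42718205 0.04773525 0.059     ] [0.4201951  0.05246712 0.059     ]
```

The cap hasn't moved. The closed fingertips sit just above the cap top, at about zoom pixel (300, 292). The image fit also puts the real fingertips roughly 35 mm higher than the reported TCP implies, and that was just as true when they were open. I'll open, go about 35 mm lower with a 4 mm shift in x, and close again while watching the force.

Emit:
{"name": "play_rows", "arguments": {
  "plan": [
    [0,0,-0.5,0,0,0],
    [0.2,-0.4,0,0,0,0],
    [0,0,0,0,0,0],
    [0,0,0,0,0,0],
    [0,0,0,0,0,0],
    [0,0,0,0,0,0],
    [0,0,0,0,0,0],
    [0,0,0,0,0,0]
  ],
  "grip": 5
}}

```text
clock: 7.62
tool_pos: [0.5225, -0.1867, 0.1031]
orientation: [180.0, -0.0, -89.9]
force: [0.2, 0.3, 0.2]
opening: 0.0471
gripper_force: 0.0
```

Emit:
{"name": "play_rows", "arguments": {
  "plan": [
    [0,0,0.5,0,0,0],
    [0,0,0.6,0,0,0],
    [0,0,0.6,0,0,0],
    [0,0,0.6,0,0,0],
    [0,0,0.5,0,0,0],
    [0,0,0.5,0,0,0],
    [0,0,0.3,0,0,0],
    [0,0,0.2,0,0,0],
    [0,0,0,0,0,0],
    [0,0,0,0,0,0]
  ]
}}

```text
clock: 8.45
tool_pos: [0.5227, -0.1868, 0.0652]
orientation: [180.0, -0.0, -89.9]
force: [0.3, 0.0, -0.3]
opening: 0.0501
gripper_force: 0.0
```

```bash
python3 - <<'E'
from plant import *
import cv2
s=snapshot("scene"); cv2.imwrite("pics/i.png",cv2.resize(s["frame"][250:370,150:310,::-1],(800,600),interpolation=cv2.INTER_CUBIC))
o=get_obs();print(o["tool_pos"],o["force"],o["opening"])
E
```

```text
[ 0.52282072 -0.18678836  0.06536783] [-0.30073191 -0.57103381 -0.10471381] 0.05005800485440152
```

View pics/i.png

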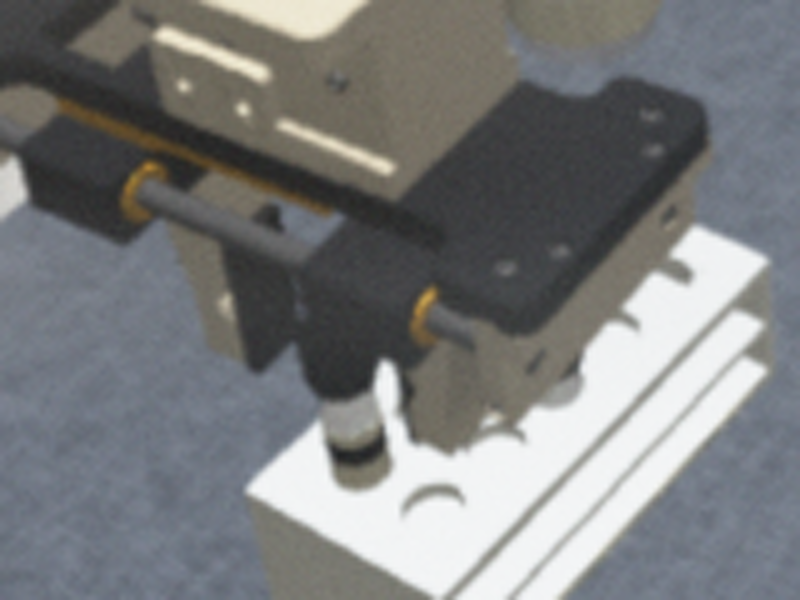

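The cap at (335, 340) now sits between the two pads at the right height, with no contact force. Closing.

Emit:
{"name": "play_rows", "arguments": {
  "plan": [
    [0,0,0,0,0,0],
    [0,0,0,0,0,0],
    [0,0,0,0,0,0],
    [0,0,0,0,0,0],
    [0,0,0,0,0,0],
    [0,0,0,0,0,0],
    [0,0,0,0,0,0],
    [0,0,0,0,0,0],
    [0,0,0,0,0,0],
    [0,0,0,0,0,0]
  ],
  "grip": 0
}}

```text
clock: 9.33
tool_pos: [0.522, -0.1868, 0.0651]
orientation: [179.9, 0.0, -89.9]
force: [-3.5, -0.0, 4.5]
opening: 0.0187
gripper_force: 30.0
```

Gripped: opening 18.7 mm, matching the cap. Lifting straight up.

Emit:
{"name": "play_rows", "arguments": {
  "plan": [
    [0,0,-0.5,0,0,0],
    [0,0,-1,0,0,0],
    [0,0,-1.5,0,0,0],
    [0,0,-1.5,0,0,0],
    [0,0,-1.5,0,0,0],
    [0,0,-1.5,0,0,0],
    [0,0,-2,0,0,0],
    [0,0,-2.5,0,0,0],
    [0,0,-2.5,0,0,0],
    [0,0,-2.5,0,0,0],
    [0,0,-2.5,0,0,0],
    [0,0,-2.5,0,0,0],
    [0,0,-2.5,0,0,0],
    [0,0,-2.5,0,0,0],
    [0,0,-2.5,0,0,0],
    [0,0,-2.5,0,0,0],
    [0,0,-2.5,0,0,0],
    [0,0,-1.5,0,0,0],
    [0,0,0,0,0,0]
  ]
}}

```text
clock: 10.92
tool_pos: [0.5239, -0.1873, 0.4306]
orientation: [-179.5, -0.1, -89.9]
force: [0.4, -0.4, 0.8]
opening: 0.0183
gripper_force: 30.0
```

Emit:
{"name": "play_rows", "arguments": {
  "plan": [
    [0,0,0,0,3,0],
    [0,0,0,0,6,0],
    [0,0,0,0,6,0],
    [0,0,0,0,0,0]
  ]
}}

```text
clock: 11.25
tool_pos: [0.5222, -0.1853, 0.424]
orientation: [179.9, -15.4, -89.7]
force: [0.1, -0.5, -0.5]
opening: 0.0182
gripper_force: 30.0
```

```bash
python3 - <<'E'
from plant import *
o=get_obs();print(o["tool_pos"],o["orientation"],o["opening"],o["gripper_force"],o["joint_pos"].round(1))
s=snapshot("scene")
print([(d["position"],d["score"]) for n in("tube_cap","tube_mid","long_tube") for d in spot_point("scene",n)[:2]])
E
```

```text
[ 0.52221147 -0.18528829  0.42399064] [179.90854292 -15.35823139 -89.71050906] 0.018158510510358536 30.00003844499588 [ 11.8   2.7  -2.5  15.  -88.1 -12.5]
[([0.521, -0.1712, 0.4534], 0.71), ([0.5233, -0.1848, 0.4155], 0.83), ([0.5221, -0.201, 0.3695], 0.67)]
```

Positive tilt drives j4 positive (limit 95°), so I'll tip the other way. The network puts the cap about 30 mm above the reported TCP, which confirms the offset.

Emit:
{"name": "play_rows", "arguments": {
  "plan": [
    [0,0,0,0,-3,0],
    [0,0,0,0,-5,0],
    [0,0,0,0,-7,0],
    [0,0,0,0,-7,0],
    [0,0,0,0,-7,0],
    [0,0,0,0,-7,0],
    [0,0,0,0,-7,0],
    [0,0,0,0,-7,0],
    [0,0,0,0,-7,0],
    [0,0,0,0,-7,0],
    [0,0,0,0,-7,0],
    [0,0,0,0,-7,0],
    [0,0,0,0,0,0]
  ]
}}

```text
clock: 12.53
tool_pos: [0.5224, -0.191, 0.4201]
orientation: [179.1, 63.9, -91.2]
force: [-0.2, -0.3, -4.0]
opening: 0.0183
gripper_force: 30.0
```

```bash
python3 - <<'E'
from plant import *
o=get_obs();print(o["tool_pos"],o["orientation"],o["opening"],o["gripper_force"],o["joint_pos"].round(1))
s=snapshot("scene")
print([(d["position"],d["score"]) for n in("tube_cap","tube_mid","long_tube") for d in spot_point("scene",n)[:2]])
E
```

```text
[ 0.52244398 -0.1909601   0.42009054] [179.06132054  63.87198619 -91.16281707] 0.018281931527583634 29.997394680976868 [ -39.1   27.5   30.9  -59.9 -126.2   15.5]
[([0.6926, 0.0022, 0.0032], 0.41), ([0.5244, -0.1854, 0.4136], 0.89), ([0.5242, -0.1385, 0.3966], 0.78)]
```

Emit:
{"name": "play_rows", "arguments": {
  "plan": [
    [-0.6,0,1.2,0,0,0],
    [-1.1,0,2.2,0,0,0],
    [-1.1,0,2.2,0,0,0],
    [-1.1,0,2.2,0,0,0],
    [-1.1,0,2.2,0,0,0],
    [-1.1,0,2.2,0,0,0],
    [-1.1,0,2.2,0,0,0],
    [-1.1,0,2.2,0,0,0],
    [-0.6,0,1.2,0,0,0],
    [0,0,0,0,-4,0],
    [0,0,0,0,-6,0],
    [0,0,0,0,-7,0],
    [0,0,0,0,-7,0],
    [0,0,0,0,0,0]
  ]
}}

```text
clock: 13.9
tool_pos: [0.5221, 0.012, 0.4203]
orientation: [169.0, 87.5, -101.0]
force: [-0.7, 0.3, -2.9]
opening: 0.0182
gripper_force: 30.0
```

```bash
python3 - <<'E'
from plant import *
o=get_obs();print(o["tool_pos"],o["orientation"],o["opening"],o["gripper_force"],o["joint_pos"].round(1))
E
```

```text
[0.52212104 0.01204405 0.42029211] [ 169.00163401   87.50415265 -100.96752677] 0.01823985743562355 29.997186362743378 [ -32.7   24.9    9.   -77.3 -120.5   19.7]
```

Emit:
{"name": "play_rows", "arguments": {
  "plan": [
    [0,0,0,0,-4,0],
    [0,0,0,0,-6,0],
    [0,0,0,0,-7,0],
    [0,0,0,0,-7,0],
    [0,0,0,0,-7,0],
    [0,0,0,0,-7,0],
    [0,0,0,0,-4,0],
    [0,0,0,0,0,0],
    [0,0,0,0,0,0],
    [0,0,0,0,0,0],
    [0,0,0,0,0,0],
    [0,0,0,0,0,0]
  ]
}}

```text
clock: 14.9
tool_pos: [0.5219, 0.0125, 0.4251]
orientation: [-0.4, 51.3, 89.8]
force: [0.2, 0.3, -0.1]
opening: 0.0183
gripper_force: 30.0
```

```bash
python3 - <<'E'
from plant import *
from h import *
o=get_obs();print(o["tool_pos"],o["opening"],o["gripper_force"],o["joint_pos"].round(1))
z=R.from_euler('xyz',o["orientation"],degrees=True).as_matrix()[:,2];print(z,"tilt",np.degrees(np.arccos(-z[2])))
for c in("scene","top"):
  snapshot(c);print(c,[[(d["position"],d["score"]) for d in spot_point(c,n)[:1]] for n in("tube_cap","tube_mid","long_tube")])
E
```

```text
[0.52193718 0.01252628 0.42507174] 0.01828975003095557 29.99916583299637 [ -33.2   43.    -2.5 -101.4 -138.4   28.6]
[-0.00378476  0.78005186  0.62570343] tilt 128.733835640774
scene [[([0.5206, -0.0154, 0.401], 0.67)], [([0.523, 0.0143, 0.4282], 0.56)], []]
top [[([0.5248, -0.0154, 0.3992], 0.82)], [([0.5227, 0.0149, 0.4251], 0.73)], [([0.5181, 0.0572, 0.4624], 0.97)]]
```

The tube is tipped about 130°, so its cap points roughly 40° below level, and it has been held there more than 0.4 s. Now back upright.

Emit:
{"name": "play_rows", "arguments": {
  "plan": [
    [0,0,0,0,4,0],
    [0,0,0,0,6,0],
    [0,0,0,0,7,0],
    [0,0,0,0,7,0],
    [0,0,0,0,7,0],
    [0,0,0,0,7,0],
    [0,0,0,0,7,0],
    [0,0,0,0,7,0],
    [0,0,0,0,7,0],
    [0,0,0,0,7,0],
    [0,0,0,0,7,0],
    [0,0,0,0,7,0],
    [0,0,0,0,7,0],
    [0,0,0,0,7,0],
    [0,0,0,0,7,0],
    [0,0,0,0,7,0],
    [0,0,0,0,7,0],
    [0,0,0,0,7,0],
    [0,0,0,0,4,0],
    [0,0,0,0,0,0]
  ]
}}

```text
clock: 16.97
tool_pos: [0.5219, 0.0146, 0.4232]
orientation: [180.0, 2.8, -89.7]
force: [-0.6, -1.2, -1.6]
opening: 0.0184
gripper_force: 30.0
```

```bash
python3 - <<'E'
from plant import *
o=get_obs();print(o["tool_pos"],o["orientation"],o["opening"],o["gripper_force"],o["joint_pos"].round(1))
E
```

```text
[0.52185811 0.01459718 0.42323387] [179.96709754   2.76029311 -89.66773575] 0.01837950040892592 29.99975860118866 [ 21.    2.1   5.7  -2.6 -92.6 -20.8]
```

Emit:
{"name": "play_rows", "arguments": {
  "plan": [
    [0,0,0,0,2.8,0],
    [-2,-0.9,0.5,0,0,0],
    [-3,-1.4,1,0,0,0],
    [-3,-1.4,1,0,0,0],
    [-3,-1.4,1,0,0,0],
    [-3,-1.4,1,0,0,0],
    [-3,-1.4,1,0,0,0],
    [-3,-1.4,1,0,0,0],
    [-3,-1.4,1,0,0,0],
    [-3,-1.4,1,0,0,0],
    [-3,-1.4,1,0,0,0],
    [-3,-1.4,0.5,0,0,0],
    [0,0,0,0,0,0],
    [0,0,0,0,0,0]
  ]
}}

```text
clock: 18.13
tool_pos: [0.6712, 0.3336, 0.3213]
orientation: [179.7, 0.1, -89.9]
force: [0.0, -0.4, -0.0]
opening: 0.0183
gripper_force: 30.0
```

```bash
python3 - <<'E'
from plant import *
o=get_obs();print(o["tool_pos"],o["orientation"],o["opening"],o["gripper_force"],o["joint_pos"].round(1))
for c in("scene","top"):
  snapshot(c);print(c,[[(d["position"],d["score"]) for d in spot_point(c,n)[:1]] for n in("tube_cap","tube_mid","long_tube","panel_face")])
E
```

```text
[0.67120178 0.33360557 0.32128632] [ 1.79741863e+02  1.18670905e-01 -8.99055004e+01] 0.018318311664461105 29.999009370803833 [ 41.1  25.9  23.4  -0.3 -87.6 -41. ]
scene [[([0.6726, 0.3329, 0.3533], 0.8)], [([0.6725, 0.3335, 0.3155], 0.64)], [([0.6704, 0.3332, 0.3524], 0.7)], [([0.5794, 0.2936, 0.0857], 0.85)]]
top [[([0.6724, 0.3336, 0.3583], 0.98)], [([0.6729, 0.3292, 0.323], 0.68)], [([0.6677, 0.3326, 0.2673], 0.74)], [([0.5801, 0.2933, 0.0874], 0.75)]]
```

Emit:
{"name": "play_rows", "arguments": {
  "plan": [
    [0,0,1,0,0,0],
    [0,0,2,0,0,0],
    [0,0,2,0,0,0],
    [0,0,2,0,0,0],
    [0,0,2,0,0,0],
    [0,0,2,0,0,0],
    [0,0,2,0,0,0],
    [0,0,2,0,0,0],
    [0,0,1.5,0,0,0],
    [0,0,1,0,0,0],
    [0,0,0.7,0,0,0],
    [0,0,0,0,0,0],
    [0,0,0,0,0,0],
    [0,0,0,0,0,0],
    [0,0,0,0,0,0],
    [0,0,0,0,0,0],
    [0,0,0,0,0,0]
  ]
}}

```text
clock: 20.05
tool_pos: [0.6713, 0.3335, 0.1435]
orientation: [-180.0, 0.2, -89.9]
force: [-0.3, 0.5, 0.6]
opening: 0.0187
gripper_force: 30.0
```

```bash
python3 - <<'E'
from plant import *
import cv2
o=get_obs();print(o["tool_pos"],o["orientation"],o["opening"],o["gripper_force"],abs(o["qvel"]).max())
for c in("scene","top"):
  s=snapshot(c);print(c,[[(d["position"],d["score"]) for d in spot_point(c,n)[:1]] for n in("tube_cap","tube_mid","long_tube","panel_face")])
  if c=="scene":cv2.imwrite("pics/j.png",s["frame"][:,:,::-1])
E
```

```text
[0.67130515 0.3335256  0.14352174] [-179.95082006    0.23912687  -89.94045397] 0.018668765118488927 29.999108612537384 0.19320809128386804
scene [[([0.6738, 0.3325, 0.1753], 0.67)], [([0.6724, 0.3347, 0.1375], 0.68)], [([0.672, 0.3358, 0.0859], 0.95)], [([0.5775, 0.2946, 0.0877], 0.85)]]
top [[([0.6733, 0.3368, 0.1773], 0.45)], [([0.6728, 0.3312, 0.1373], 0.52)], [([0.664, 0.3348, 0.084], 0.68)], [([0.5814, 0.2934, 0.0885], 0.92)]]
```

View pics/j.png

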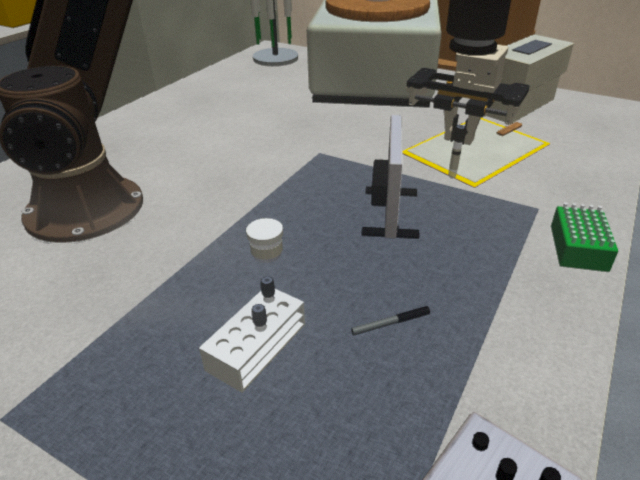

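The tube hangs upright at about (457, 165), clear of the panel on its bright side. It is roughly 10 cm in front of the face, with its middle at z ≈ 0.137. The short tubes, pot and pen haven't moved, so I'm handing in.

```bash
python3 -c "
from plant import *
print(close_job())"
```

```text
the job is handed in; nothing more can be done
None
```

The job is handed in with the long tube tipped, brought back upright and held still about 10 cm in front of the middle of the light panel's face; the first grip closed above the cap without touching it, and the short tubes, pot and pen look unmoved in the last picture (no verdict came back).

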